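Wipe the pallet chips off the parcel scale

ROBOT

A 6-joint arm with a two-finger parallel gripper is mounted at the origin on the work surface. World frame = base frame: x ahead of the robot, y to its left, z up, the work surface at z = 0. Lengths are in m, angles in rad, forces in N, time in s.
With the tool pointing down it reaches from about 0.35 to 0.975 m from the base axis. Payload 4.9 kg.
Tool frame: the origin (TCP) lies midway between the tips of the shut fingers; the grasp point (between the pads) lies 19 mm behind it; z points along the fingers, y is the direction in which the jaws open and shut (so a half turn about z gives the same grasp; the last joint's range is limited). The gripper opens to 85 mm and grips with 20 to 120 N. Pads are 22 mm wide; open, the fingers measure 114 mm over their backs; the gripper's body (76 mm by 85 mm) begins 54 mm behind the grasp point. The pads swing forward as they close: fully open they stand 13 mm farther back than shut.
Start: joints at [-1.445, 0.053, 1.613, -0, 1.476, -0.119], TCP at [0.151, -0.606, 0.208] pointing down, gripper open.
Joint ranges: [-3.01, 3.01], [-1.01, 2.22], [0.06, 2.58], [-1.02, 4.17], [0.09, 2.62], [-3.14, 3.14]. Speed limits (rad/s): [2.57, 2.57, 3.14, 3.14, 3.14, 3.14].

INTERFACE

Orientations are given as a rotation vector (axis times angle).
In Python, from station import ctrl gives the robot as it stands.
- The arm moves only by the tool apply_moves, never from a script. Its argument "rows" is a list of rows, each a list of 6 numbers: the shift along the tool's x, y, z in cm, then the turn, a rotation vector about the tool's x, y, z in units of 5 degrees (1.0 is 5 degrees). In form: [[x, y, z, rx, ry, rz], ...]. A call has 1 to 20 rows; each row is the pose to reach, as a shift and turn from the pose measured when the call began, along the tool's axes at that moment; what a row does not reach only later rows make up. A row lasts 1/10 s, in which the tool goes at most 50 mm and 8.59 degrees, less where a joint would pass 70% of its speed; a pose out of reach is approached as far as the arm can. A call with a gripper value outside its range is refused whole. "grip" is the closure, from 0 (fully open) to 1 (shut), set as the call begins (left out, the last holds). The fingers move at their own pace and stop on an object; "squeeze" is the grip in N (left out, the last holds). Time passes only in rows, so rows that repeat a pose let the fingers close. It gives the time, the measured TCP pose, the force and the opening at its end, in the units of the state.
- ctrl.get_obs(): the state, without advancing time (a new reading comes with each control period).
- ctrl.get_image(name): name is "scene" or "top" or "wrist"; returns a dict with "color" (400x640x3 uint8, blue, green, red), "mtx" (3x3 intrinsics, pixels), "rvec" (rotation vector, rad) and "tvec" (3), from world to camera coordinates, as OpenCV has them. Camera axes: x right, y down, z forward; pixel columns grow to the right and rows downward; lengths in m; the calibration is good to about 2 mm. A picture is of the moment at which its call begins. There is no depth.
- ctrl.finish_job(): hands the job in, once; it reports no verdict.
The state is a dict: "t": time; "q": joint angles; "dq": joint speeds; "effort": joint torques, N m; "tool_pos": TCP position; "tool_rot": TCP orientation; "contact_force": force on the tool from outside, world axes, zero at the start; "wrist_torque": the same for the moment, N m; "opening": finger opening in m.
Only numpy, scipy, OpenCV 4.12 (cv2) and the standard library are available. Lean on these libraries where they do the work, as an engineer would, in place of code of your own. Each camera call takes 0.05 s, during which the arm holds its last target.

TASK

Wood chips are lying on the steel plate of the parcel scale. Take the broad wooden scraper block by its grip (not the narrow hand stamp that looks like it), wipe both chips off the plate with it into the grey catch tray along the scale's side, without touching the chips with the fingers, then stand the scraper upright on the desk again where you took it from, turned any way, and let go.

Things in the scene. Friction and masses are not known exactly. Their poses are not given: they have to be found in the camera images.
- scale: low parcel scale, fixed. Flat steel plate 220 x 220 mm with bare edges, top 45 mm above the desk. Origin: on the desk under the plate's middle; z up. Grey open tray along the whole +y side of the plate: y = 110 to 220 mm, x = -110 to 110 mm, walls 4 mm thick and 30 mm high, floor 4 mm above the desk. A black display 28 mm high stands out on the -x side, to x = -165 mm.
- scraper: a pale wooden block with a flat black sole, standing on the desk; 160 mm long (its x), 34 mm thick (y), 28 mm high. On its middle a wooden grip ridge, 70 mm long (x), 22 mm thick (y), from 28 to 76 mm height: pinch it across y. About 0.22 kg. Origin: middle of the sole's underside; z up. Either long face may push. The hand stamp (bystander) is alike but 54 mm long.
- chip_a: one of two alike loose wood splinters lying on the scale's steel plate at the start: a flat pale chip about 39 mm long (along its x, from -15 to +24 mm), 24 mm wide, 12 mm thick, 11 g. Origin: on its underside, at the middle of its broad part; z up.
- chip_b: one of two alike loose wood splinters lying on the scale's steel plate at the start: a flat pale chip about 39 mm long (along its x, from -15 to +24 mm), 24 mm wide, 12 mm thick, 11 g. Origin: on its underside, at the middle of its broad part; z up.
There are look-alikes about, which are no part of the job. Leave any orange or purple look-alike of the scraper alone. Leave any red look-alike of the chip_a alone.

How it is judged:
On the way, in this order (a step that is already met when the one before it is completed fails the run):
1. the scraper, held in the gripper, is brought down over the plate, its sole less than 12 mm above it (contact force between the fingers and scraper above 1 N and x of scraper in the frame of scale between -0.11 and 0.11 m and y of scraper in the frame of scale between -0.15 and 0.11 m and height (world z) of scraper between 0.038 and 0.057 m), for 0.1 s.
2. both chips lie in the tray while the gripper still holds the scraper (x of chip_a in the frame of scale between -0.11 and 0.11 m and y of chip_a in the frame of scale between 0.11 and 0.22 m and height (world z) of each of chip_a, chip_b below 0.032 m and x of chip_b in the frame of scale between -0.11 and 0.11 m and y of chip_b in the frame of scale between 0.11 and 0.22 m and contact force between the fingers and scraper above 1 N), for 0.2 s.
At the end, for the whole second after the job is handed in: Both chips lie at rest in the tray (their origins over the tray and less than 32 mm above the desk), and the scraper stands on the desk on its sole (within 10 degrees of upright), at rest, within 60 mm of where it stood at the start, at any yaw (x of chip_a in the frame of scale between -0.11 and 0.11 m and y of chip_a in the frame of scale between 0.11 and 0.22 m and height (world z) of each of chip_a, chip_b below 0.032 m and x of chip_b in the frame of scale between -0.11 and 0.11 m and y of chip_b in the frame of scale between 0.11 and 0.22 m and distance of scraper from where it was at the start of the episode below 0.06 m and angle between scraper's own z axis and vertical below 0.17 rad and height (world z) of scraper below 0.012 m and linear speed of each of scraper, chip_a, chip_b below 0.02 m/s); the robot touches nothing.
It fails at once if the gripper touches a chip with more than 1 N (contact force between any of the fingers, the arm and chip_a above 1 N or contact force between any of the fingers, the arm and chip_b above 1 N).
It also fails if it takes over 56 s, if anything falls off the work surface, if the arm or the gripper's body presses on something with over 40 N, if the wrist force passes 120 N, or if a joint passes its speed limit or range.

## Working session

There is one attempt and no reset: what is moved stays moved. The work goes in short steps, Python scripts to look and compute and a tool call to move; the robot and the scene stay as the last step left them, time stands still between calls to the robot, and variables do not carry over. Pictures are saved under pics/ and viewed, and the job is handed in when it is done.

Besides the shell and the picture viewer there is one more tool, called after ">>>" as a command line: name --pt "numbers of a row" for each row, then --argument value for the rest. apply_moves: Moves the arm, as the interface text tells. Its arguments: {"type":"object","properties":{"rows":{"type":"array","items":{"type":"array","items":{"type":"number"}}},"grip":{"type":"number"},"squeeze":{"type":"number"}},"required":["rows"]}

```bash
ls; mkdir -p pics
python3 - <<'E'
from station import ctrl
import cv2
for n in ("scene","top","wrist"):
    im=ctrl.get_image(n); cv2.imwrite(f"pics/{n}0.png",im["color"])
o=ctrl.get_obs(); print(o["t"],o["tool_pos"],o["tool_rot"],o["opening"])
E
```

```text
pics
0.15 [ 0.15143142 -0.60586589  0.20726889] [-3.11653200e+00 -3.83439586e-01 -2.32576269e-05] 0.08540406777898986
```

View pics/scene0.png

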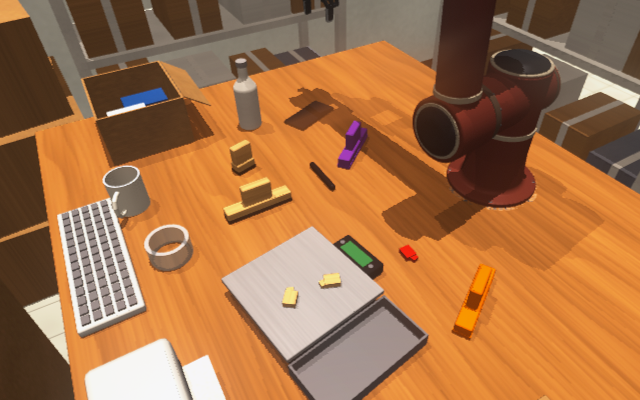

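View pics/top0.png

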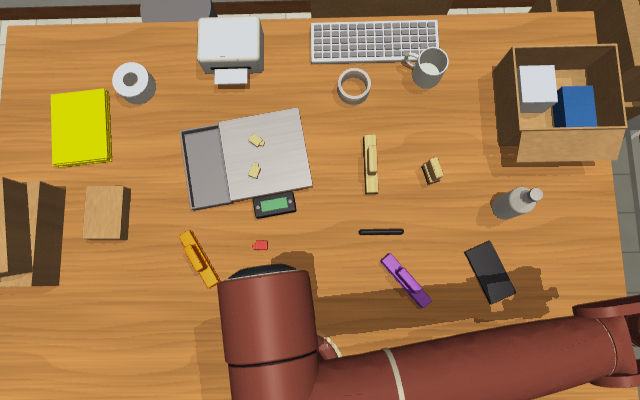

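The scene view shows the plate with its tray at (330,290), the chips at (290,297) and (331,281), and the block candidates. In the top view these are:
- **(371,165):** pale, long. This fits the scraper, being about 3 times the length of the stamp and wooden in colour.
- **(432,170):** pale, short. This is the stamp.
- **(198,258):** orange look-alike.
- **(405,280):** purple look-alike.

I'll confirm the choice with an enlarged crop and then measure.

```bash
cat > h.py <<'E'
import numpy as np, cv2
def ray(im,uv,z):
    R=cv2.Rodrigues(np.array(im["rvec"],float))[0]; t=np.array(im["tvec"],float).ravel()
    uv=np.array(uv,float).reshape(-1,1,2)
    n=cv2.undistortPoints(uv,np.array(im["mtx"],float),None).reshape(-1,2)
    d=np.c_[n,np.ones(len(n))]@R; c=-R.T@t
    return c+d*((z-c[2])/d[:,2])[:,None]
def proj(im,P):
    return cv2.projectPoints(np.array(P,float).reshape(-1,3),np.array(im["rvec"],float),np.array(im["tvec"],float),np.array(im["mtx"],float),None)[0].reshape(-1,2)
E
python3 - <<'E'
from station import ctrl
import cv2,numpy as np
im=ctrl.get_image("top"); c=im["color"]
cv2.imwrite("pics/cropA.png",cv2.resize(c[95:220,170:460],(0,0),fx=2.7,fy=2.7,interpolation=cv2.INTER_CUBIC))
im=ctrl.get_image("scene"); c=im["color"]
cv2.imwrite("pics/cropB.png",cv2.resize(c[130:400,210:440],(0,0),fx=2.2,fy=2.2,interpolation=cv2.INTER_CUBIC))
E
```

```text
(no output)
```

View pics/cropA.png

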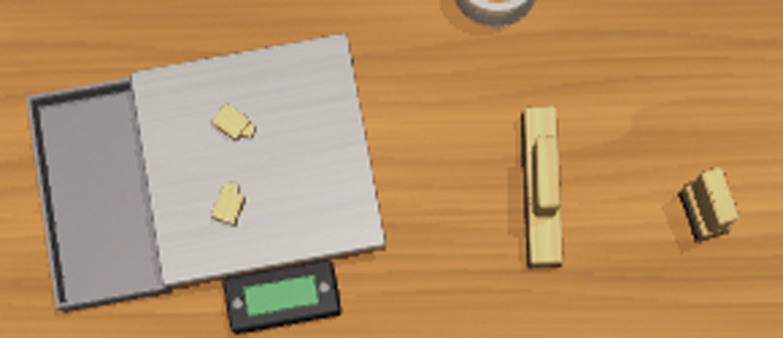

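View pics/cropB.png

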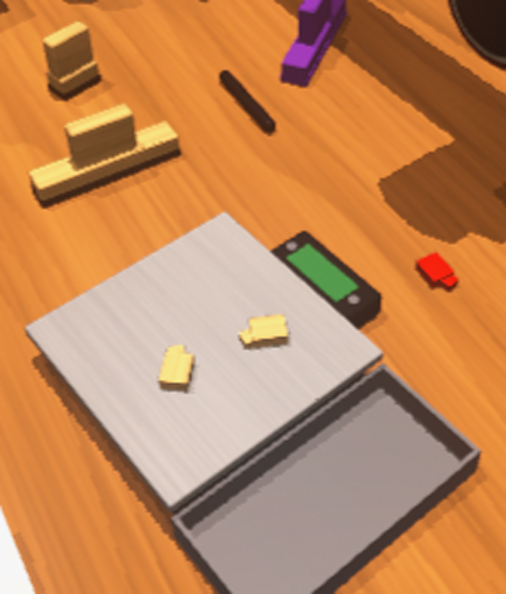

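Confirmed: in crop A the long pale block at (541,187) is the scraper and the short one at (710,203) is the stamp. The chips are at (234,122) and (229,204). Next I'll measure by casting rays.

Run:
```python
from station import ctrl
import cv2,numpy as np
from h import *
im=ctrl.get_image("top"); s=ctrl.get_image("scene")
f=lambda p:np.array(p,float)/2.7+[170,95]-.3
g=lambda p:np.array(p,float)/2.2+[210,130]-.3
pl=ray(im,f([(132,73),(347,35),(384,246),(163,287)]),.045)
print("plate",pl.round(4)[:,:2].tolist(),[np.linalg.norm(pl[i]-pl[i-1]).round(4) for i in range(4)],pl.mean(0).round(4))
ps=ray(s,g([(174,507),(28,330),(224,213),(381,356)]),.045)
print("plate scene",ps.round(4)[:,:2].tolist(),ps.mean(0).round(4))
# far corners 0,1 are +x ; tray at 0,3 side
yv=(pl[0]-pl[1])+(pl[3]-pl[2]); xv=(pl[1]-pl[2])+(pl[0]-pl[3])
print("yaw y-axis",np.degrees(np.arctan2(-yv[0],yv[1])),"x",np.degrees(np.arctan2(xv[1],xv[0])))
sc=ray(im,f([(526,107),(554,107),(562,266),(529,267)]),.028)
print("scr",sc.round(4)[:,:2].tolist(),sc.mean(0).round(4),[np.linalg.norm(sc[i]-sc[i-1]).round(4) for i in range(4)])
gr=ray(im,f([(538,135),(555,135),(560,210),(536,216)]),.076); print("grip",gr.round(4)[:,:2].tolist(),gr.mean(0))
gs=ray(s,g([(67,127),(125,106),(132,123),(72,145)]),.076);print("grip scene",gs.round(4)[:,:2].tolist(),gs.mean(0))
for nm,m,F in (("top",im,None),("scene",s,None)):
    hsv=cv2.cvtColor(m["color"],cv2.COLOR_BGR2HSV)
    mk=cv2.inRange(hsv,(15,70,150),(35,255,255))
    cs,_=cv2.findContours(mk,cv2.RETR_EXTERNAL,cv2.CHAIN_APPROX_NONE)
    for c in cs:
        a=cv2.contourArea(c)
        if a<60 or a>3000: continue
        q=cv2.moments(c); u=(q["m10"]/a,q["m01"]/a)
        P=ray(m,u,.055)[0]; r=cv2.minAreaRect(c)
        print(nm,a,np.round(u,1),P.round(4), np.round(r[1],1), r[2])
```

```text
plate [[0.6602, 0.2098], [0.6948, -0.0055], [0.4792, -0.0395], [0.4428, 0.1757]] [np.float64(0.22), np.float64(0.218), np.float64(0.2183), np.float64(0.2182)] [0.5693 0.0851 0.045 ]
plate scene [[0.6581, 0.2152], [0.6956, 0.0032], [0.4838, -0.036], [0.4493, 0.1796]] [0.5717 0.0905 0.045 ]
yaw y-axis 9.368747242987833 x 8.928785688414006
scr [[0.6216, -0.1831], [0.621, -0.211], [0.4592, -0.2132], [0.4589, -0.1809]] [ 0.5402 -0.1971  0.028 ] [np.float64(0.1628), np.float64(0.0279), np.float64(0.1618), np.float64(0.0323)]
grip [[0.5784, -0.1893], [0.578, -0.2056], [0.5044, -0.2077], [0.4991, -0.1848]] [ 0.53998303 -0.19685554  0.076     ]
grip scene [[0.5767, -0.198], [0.5124, -0.1987], [0.5173, -0.1698], [0.5826, -0.1693]] [ 0.54724833 -0.18396277  0.076     ]
top 994.0 [594.8 393.3] [-0.0433 -0.711   0.055 ] [ 16. 104.] 90.0
top 91.5 [496.9 306.4] [ 0.1636 -0.4938  0.055 ] [10.7 13.8] 80.53767395019531
top 683.0 [632.9  25.7] [ 0.9021 -0.9151  0.055 ] [66.3 16.4] 78.36637115478516
scene 204.0 [399. 390.] [0.5366 0.3486 0.055 ] [28.4 18.4] 50.194427490234375
scene 66.5 [546.6 374.8] [0
[... 1264 characters left out ...]
303.8 177. ] [ 0.427  -0.1813  0.055 ] [44.4  4.4] 51.8427734375
scene 65.5 [187.5 163. ] [ 0.6483 -0.3777  0.055 ] [23.8  5.2] 68.19859313964844
scene 472.5 [241.3 173.9] [ 0.5499 -0.2686  0.055 ] [68.9 25.8] 32.6805534362793
scene 177.5 [233.1 146.4] [ 0.5261 -0.3864  0.055 ] [23.7 27.1] 41.82017135620117
scene 520.5 [ 45.9 124.5] [ 0.9373 -0.7569  0.055 ] [31.3 86.9] 62.44719314575195
scene 68.5 [87.7 97.3] [ 0.8135 -0.8579  0.055 ] [43.6  3.2] 71.99584197998047
scene 697.5 [182.2  81.9] [ 0.5394 -0.8039  0.055 ] [68.9 20.8] 49.398704528808594
scene 170.0 [341.7  77.6] [ 0.0968 -0.5641  0.055 ] [54.   7.2] 32.574058532714844
scene 458.5 [11.4 10.4] [ 0.9861 -1.8333  0.055 ] [22. 29.] 90.0
```

```bash
cat >> h.py <<'E'
from scipy.spatial.transform import Rotation as Ro
def row(ctrl,pos,yaw_deg):
    """row for a target TCP, tool down, tool x at yaw in world (tool y = -left)"""
    o=ctrl.get_obs(); R=Ro.from_rotvec(o["tool_rot"])
    y=np.radians(yaw_deg); T=Ro.from_euler("z",y)*Ro.from_euler("x",np.pi)
    d=R.inv().apply(np.array(pos)-o["tool_pos"])*100
    w=np.degrees((R.inv()*T).as_rotvec())/5
    print("row",d.round(2),w.round(3),"t",round(o["t"],2),"pos",np.round(o["tool_pos"],4),"open",round(o["opening"],4),"F",np.round(o["contact_force"],1))
E
python3 - <<'E'
from station import ctrl
from h import *
row(ctrl,(.54,-.196,.22),0.3)
row(ctrl,(.3,-.40,.26),0.3)
E
```

```text
row [ 47.64 -30.38  -1.19] [-0.005  0.     2.745] t 0.35 pos [ 0.1514 -0.6062  0.2079] open 0.0852 F [-0.1  0.1 -0.1]
row [ 19.41 -16.41  -5.2 ] [-0.005  0.     2.745] t 0.35 pos [ 0.1514 -0.6062  0.2079] open 0.0852 F [-0.1  0.1 -0.1]
```

>>> apply_moves --pt "4 -3.3 -2 0 0 0.7" --pt "8 -6.6 -4 0 0 1.4" --pt "12 -10 -5 0 0 2" --pt "16 -13 -5 0 0 2.7" --pt "20 -16 -5 0 0 2.7" --pt "24 -18.5 -5 0 0 2.7" --pt "28 -21 -5 0 0 2.7" --pt "32 -23 -5 0 0 2.7" --pt "36 -25 -5 0 0 2.7" --pt "40 -27 -4 0 0 2.7" --pt "44 -29 -3 0 0 2.7" --pt "47.6 -30.4 -1.2 0 0 2.75" --pt "47.6 -30.4 -1.2 0 0 2.75" --pt "47.6 -30.4 -1.2 0 0 2.75" --pt "47.6 -30.4 -1.2 0 0 2.75" --grip 0 --squeeze 60

```text
t: 1.85
tool_pos: [0.5394, -0.1965, 0.2207]
tool_rot: [3.141, 0.007, 0.001]
contact_force: [-0.1, -0.2, -0.6]
opening: 0.085
```

Run:
```python
from station import ctrl
from h import *
w=ctrl.get_image("wrist"); cv2.imwrite("pics/w1.png",w["color"])
t=ctrl.get_image("top"); cv2.imwrite("pics/t1.png",t["color"])
row(ctrl,(.54,-.196,.036),0.3)
print(proj(w,[(.54,-.196,.076),(.575,-.196,.076),(.505,-.196,.076),(.62,-.179,.028),(.62,-.213,.028),(.46,-.179,.028),(.46,-.213,.028)]).round(1).tolist())
```

```text
row [ 0.04 -0.1  18.52] [ 0.005 -0.015 -0.023] t 1.95 pos [ 0.5393 -0.197   0.2212] open 0.0854 F [ 0.  -0.1 -0.6]
[[321.8, 183.3], [321.9, 150.5], [321.7, 214.0], [307.5, 106.1], [336.9, 106.2], [308.8, 234.4], [334.7, 234.6]]
```

View pics/w1.png

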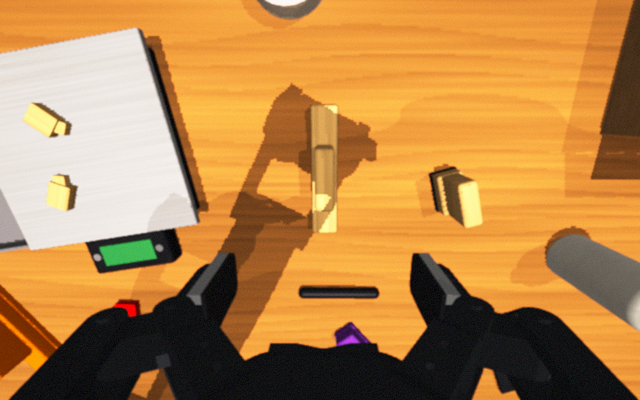

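The wrist view shows the scraper at (324,168), with its sole corners 2–3 px to the right of the prediction. That puts the scraper at about (0.541, -0.199), yaw about 0. The stamp is clear of the fingers at (457,195). I'll descend.

>>> apply_moves --pt "0.1 0.2 4 0 0 0" --pt "0.1 0.2 8 0 0 0" --pt "0.1 0.2 12 0 0 0" --pt "0.1 0.2 15 0 0 0" --pt "0.1 0.2 17 0 0 0" --pt "0.1 0.2 18.2 0 0 0" --pt "0.1 0.2 18.5 0 0 0" --pt "0.1 0.2 18.5 0 0 0" --pt "0.1 0.2 18.5 0 0 0"

```text
t: 2.85
tool_pos: [0.5417, -0.1999, 0.038]
tool_rot: [3.14, 0.005, 0.006]
contact_force: [0.1, -0.5, 0.7]
opening: 0.0855
```

Run:
```python
from station import ctrl
from h import *
w=ctrl.get_image("wrist"); cv2.imwrite("pics/w2.png",w["color"])
row(ctrl,(.54,-.199,.036),0)
```

```text
row [-0.17 -0.08  0.2 ] [ 0.022 -0.047  0.034] t 2.9 pos [ 0.5417 -0.1998  0.038 ] open 0.0854 F [ 0.4  0.5 -0.6]
```

View pics/w2.png

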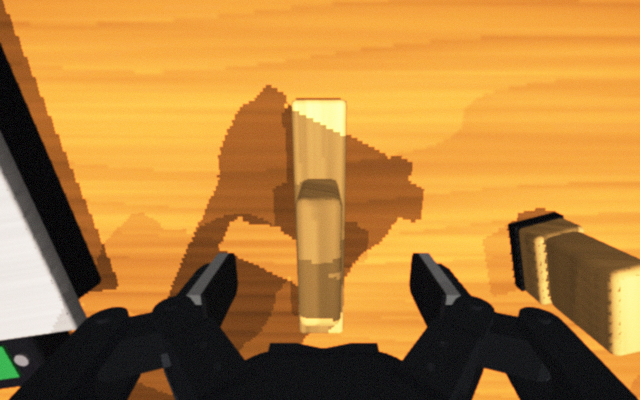

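The grip at (320,255) lies centred between the pads at (215,275) and (435,275). I'll close.

>>> apply_moves --pt "-0.1 0 0.1 0 0 0" --pt "-0.1 0 0.1 0 0 0" --pt "-0.1 0 0.1 0 0 0" --pt "-0.1 0 0.1 0 0 0" --pt "-0.1 0 0.1 0 0 0" --pt "-0.1 0 0.1 0 0 0" --pt "-0.1 0 0.1 0 0 0" --pt "-0.1 0 0.1 0 0 0" --pt "-0.1 0 0.1 0 0 0" --pt "-0.1 0 0.1 0 0 0" --grip 1 --squeeze 70

```text
t: 3.9
tool_pos: [0.541, -0.1997, 0.0373]
tool_rot: [3.14, 0.005, 0.007]
contact_force: [-0.5, 1.5, 3.9]
opening: 0.0204
```

Run:
```python
from station import ctrl
from h import *
row(ctrl,(.541,-.199,.137),0)
```

```text
row [ 0.05 -0.06 -9.97] [ 0.021 -0.052  0.035] t 3.9 pos [ 0.541  -0.1997  0.0373] open 0.0204 F [-0.5  1.5  3.9]
```

>>> apply_moves --pt "0 0 -1.5 0 0 0" --pt "0 0 -4 0 0 0" --pt "0 0 -8 0 0 0" --pt "0 0 -11 0 0 0" --pt "0 0 -12 0 0 0" --pt "0 0 -12 0 0 0" --pt "0 0 -12 0 0 0"

```text
t: 4.6
tool_pos: [0.5393, -0.1991, 0.1554]
tool_rot: [3.141, 0.005, 0.003]
contact_force: [-0.3, 0.7, -2.2]
opening: 0.0201
```

Run:
```python
from station import ctrl
from h import *
w=ctrl.get_image("wrist"); cv2.imwrite("pics/w3.png",w["color"])
s=ctrl.get_image("scene"); cv2.imwrite("pics/s3.png",cv2.resize(s["color"][80:380,150:450],(0,0),fx=2,fy=2))
c=np.array([.570,.088]);a=np.radians(9.2)
def W(x,y): return c+[x*np.cos(a)-y*np.sin(a), x*np.sin(a)+y*np.cos(a)]
print(W(0,-.065),W(0,.13))
# chips from wrist view
m=cv2.inRange(cv2.cvtColor(w["color"],cv2.COLOR_BGR2HSV),(15,70,120),(35,255,255))
row(ctrl,(*W(0,-.065),.16),9.2)
row(ctrl,(*W(0,-.065),.089),9.2)
```

```text
[0.58039228 0.02383614] [0.54921545 0.21632771]
row [  4.21 -22.26  -0.55] [-0.003 -0.004 -1.806] t 4.7 pos [ 0.5389 -0.1988  0.1544] open 0.0203 F [ 0.1 -0.3 -2.1]
row [  4.21 -22.25   6.55] [-0.003 -0.004 -1.806] t 4.7 pos [ 0.5389 -0.1988  0.1544] open 0.0203 F [ 0.1 -0.3 -2.1]
```

View pics/s3.png

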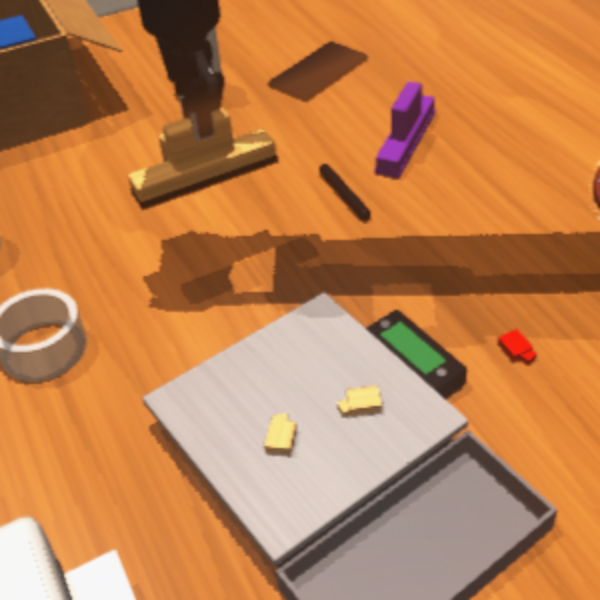

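View pics/w3.png

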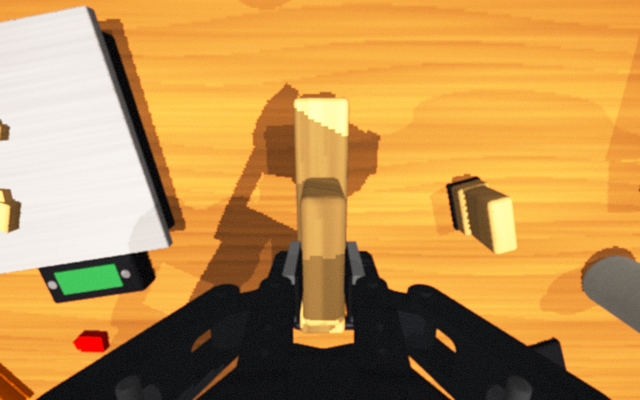

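The scraper is held level, and both chips are still on the plate, at crop positions (281,434) and (361,401). I'll move above the plate.

>>> apply_moves --pt "0.7 -3 -0.3 0 0 -0.3" --pt "1.3 -7 -0.5 0 0 -0.6" --pt "2.1 -11 -0.5 0 0 -1" --pt "2.8 -15 -0.5 0 0 -1.3" --pt "3.5 -19 -0.5 0 0 -1.6" --pt "4.2 -21.5 -0.5 0 0 -1.8" --pt "4.2 -22.2 -0.5 0 0 -1.8" --pt "4.2 -22.2 -0.5 0 0 -1.8" --pt "4.2 -22.2 -0.5 0 0 -1.8" --pt "4.2 -22.2 -0.5 0 0 -1.8"

```text
t: 5.7
tool_pos: [0.5799, 0.0221, 0.159]
tool_rot: [3.132, 0.249, -0.001]
contact_force: [0.3, 0.3, -1.0]
opening: 0.0202
```

Run:
```python
from station import ctrl
from h import *
w=ctrl.get_image("wrist"); cv2.imwrite("pics/w4.png",w["color"])
row(ctrl,(.5804,.0238,.087),9.2)
```

```text
row [ 0.06 -0.16  7.22] [-0.001  0.002 -0.026] t 5.75 pos [0.58   0.0221 0.1592] open 0.0203 F [ 0.  -0.1 -1.5]
```

View pics/w4.png

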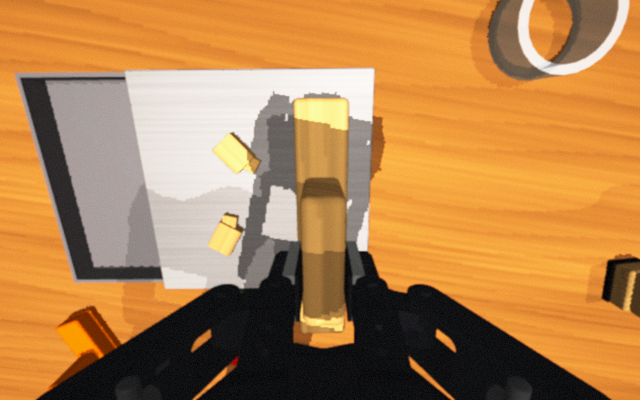

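Aligned with the plate. The chips at (236,153) and (226,235) are clear of the scraper's path down. I'll descend.

>>> apply_moves --pt "0 0 2 0 0 0" --pt "0 0 4 0 0 0" --pt "0 0 5.5 0 0 0" --pt "0 0 6.5 0 0 0" --pt "0 0 7.1 0 0 0" --pt "0 0 7.3 0 0 0" --pt "0 0 7.4 0 0 0" --pt "0 0 7.4 0 0 0" --pt "0 0 7.4 0 0 0" --pt "0 0 7.4 0 0 0"

```text
t: 6.75
tool_pos: [0.5804, 0.0221, 0.0858]
tool_rot: [3.132, 0.249, 0.001]
contact_force: [1.0, 1.3, -1.9]
opening: 0.0201
```

Run:
```python
from station import ctrl
from h import *
w=ctrl.get_image("scene"); cv2.imwrite("pics/s5.png",cv2.resize(w["color"][170:400,210:440],(0,0),fx=2.6,fy=2.6))
row(ctrl,(.5492,.2163,.085),9.2)
```

```text
row [-1.000e-02 -1.967e+01  7.000e-02] [ 0.002 -0.008 -0.025] t 6.8 pos [0.5804 0.0221 0.0857] open 0.0203 F [ 1.   0.5 -1.6]
```

View pics/s5.png

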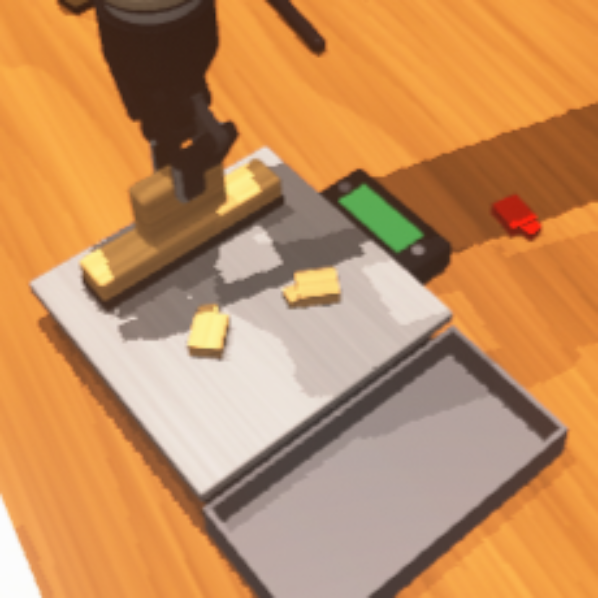

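The scraper is just above the plate behind both chips, which are at crop positions (208,331) and (315,287). I'll sweep slowly towards the tray.

>>> apply_moves --pt "0 -0.6 0 0 0 0" --pt "0 -1.4 0 0 0 0" --pt "0 -2.2 0 0 0 0" --pt "0 -3 0 0 0 0" --pt "0 -3.8 0 0 0 0" --pt "0 -4.5 0 0 0 0" --pt "0 -5.2 0 0 0 0" --pt "0 -5.9 0 0 0 0" --pt "0 -6.6 0 0 0 0" --pt "0 -7.3 0 0 0 0" --pt "0 -8 0 0 0 0" --pt "0 -8.7 0 0 0 0" --pt "0 -9.4 0 0 0 0" --pt "0 -10.1 0 0 0 0" --pt "0 -10.8 0 0 0 0" --pt "0 -11.4 0 0 0 0" --pt "0 -12 0 0 0 0" --pt "0 -12.5 0 0 0 0" --pt "0 -12.8 0 0 0 0" --pt "0 -12.8 0 0 0 0"

```text
t: 8.8
tool_pos: [0.5601, 0.1489, 0.0857]
tool_rot: [3.132, 0.249, 0.001]
contact_force: [0.5, 0.4, -1.7]
opening: 0.0202
```

Run:
```python
from station import ctrl
from h import *
w=ctrl.get_image("scene"); cv2.imwrite("pics/s6.png",cv2.resize(w["color"][170:400,210:440],(0,0),fx=2.6,fy=2.6))
row(ctrl,(.5492,.2163,.0855),9.2)
```

```text
row [-0.01 -6.85  0.02] [ 0.003 -0.008 -0.022] t 8.85 pos [0.5601 0.1487 0.0857] open 0.0203 F [ 0.  -0.3 -1.9]
```

View pics/s6.png

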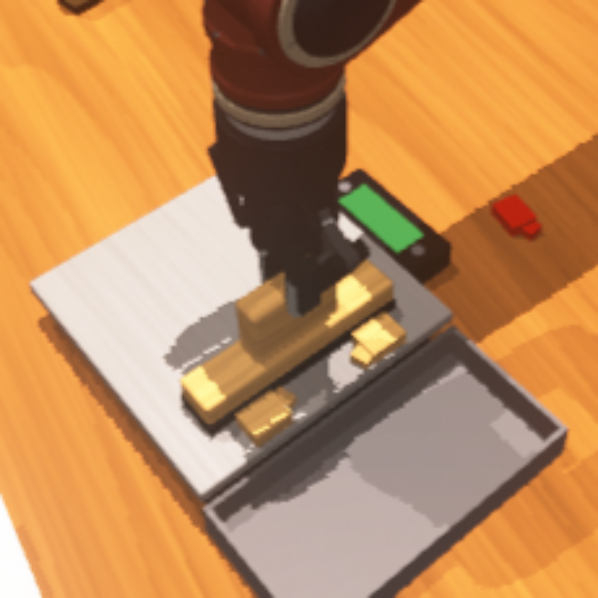

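Both chips ride ahead of the front face, at (265,415) and (378,340), inside its length. I'll continue over the edge.

>>> apply_moves --pt "0 -0.5 0 0 0 0" --pt "0 -1 0 0 0 0" --pt "0 -1.5 0 0 0 0" --pt "0 -2 0 0 0 0" --pt "0 -2.5 0 0 0 0" --pt "0 -3 0 0 0 0" --pt "0 -3.5 0 0 0 0" --pt "0 -4 0 0 0 0" --pt "0 -4.5 0 0 0 0" --pt "0 -5 0 0 0 0" --pt "0 -5.5 0 0 0 0" --pt "0 -6 0 0 0 0" --pt "0 -6.5 0 0 0 0" --pt "0 -7 0 0 0 0" --pt "0 -7.2 0 0 0 0" --pt "0 -7.2 0 0 0 0" --pt "0 -7.2 0 0 0 0"

```text
t: 10.55
tool_pos: [0.5488, 0.2197, 0.0856]
tool_rot: [3.131, 0.249, 0.001]
contact_force: [-0.5, -0.7, -2.1]
opening: 0.02
```

Run:
```python
from station import ctrl
from h import *
w=ctrl.get_image("scene"); cv2.imwrite("pics/s7.png",cv2.resize(w["color"][170:400,210:440],(0,0),fx=2.6,fy=2.6))
w=ctrl.get_image("top"); cv2.imwrite("pics/t7.png",cv2.resize(w["color"][95:220,170:460],(0,0),fx=2.7,fy=2.7))
w=ctrl.get_image("wrist"); cv2.imwrite("pics/w7.png",w["color"])
row(ctrl,(.5492,.2163,.0855),9.2)
```

```text
row [-0.01  0.33  0.02] [ 0.003 -0.008 -0.025] t 10.7 pos [0.5488 0.2195 0.0857] open 0.0203 F [ 0.4 -0.2 -2.1]
```

View pics/s7.png

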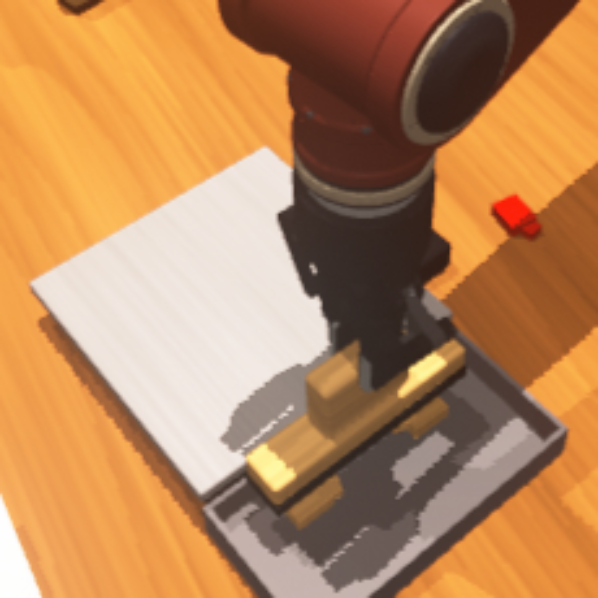

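View pics/w7.png

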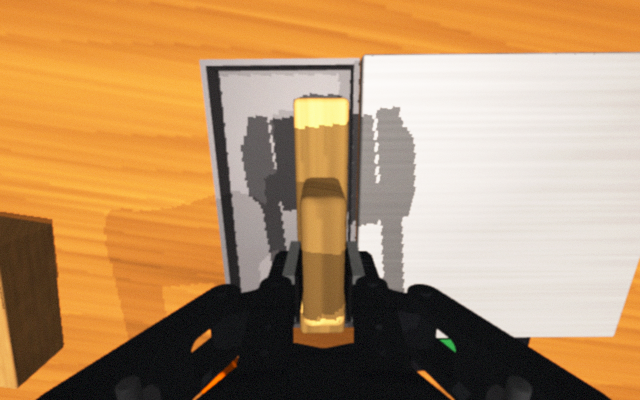

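Both chips now lie low beside the scraper, at crop positions (315,500) and (425,415), and look to be on the tray floor. I'll raise and look.

>>> apply_moves --pt "0 0 -1 0 0 0" --pt "0 0 -3 0 0 0" --pt "0 2 -6 0 0 0" --pt "0 6 -8 0 0 0" --pt "0 10 -8 0 0 0" --pt "0 14 -8 0 0 0" --pt "0 17 -8 0 0 0" --pt "0 18 -8 0 0 0" --pt "0 18 -8 0 0 0" --pt "0 18 -8 0 0 0"

```text
t: 11.7
tool_pos: [0.5771, 0.0426, 0.166]
tool_rot: [-3.131, -0.249, -0.001]
contact_force: [0.7, 0.3, -2.0]
opening: 0.0202
```

Run:
```python
from station import ctrl
from h import *
w=ctrl.get_image("scene"); cv2.imwrite("pics/s8.png",cv2.resize(w["color"][170:400,210:440],(0,0),fx=2.6,fy=2.6))
w=ctrl.get_image("wrist"); cv2.imwrite("pics/w8.png",w["color"])
row(ctrl,(.541,-.1997,.165),0)
```

```text
row [-7.41 23.4   0.07] [-0.003 -0.007  1.832] t 11.8 pos [0.5769 0.0431 0.1658] open 0.0206 F [-0.  -0.  -1.1]
```

View pics/s8.png

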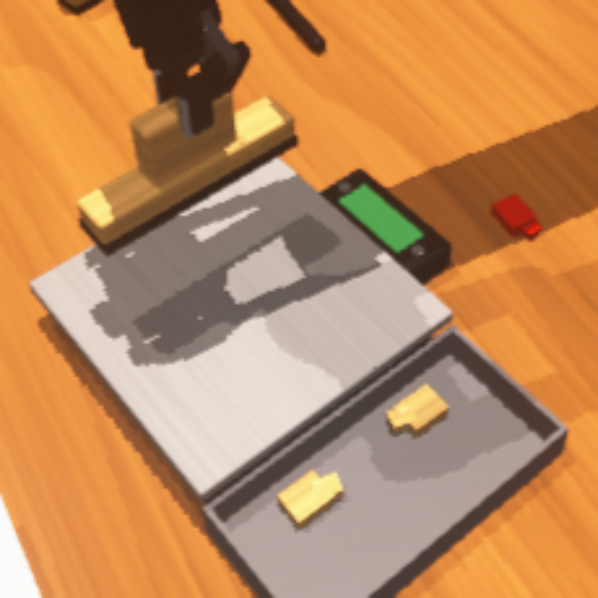

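View pics/w8.png

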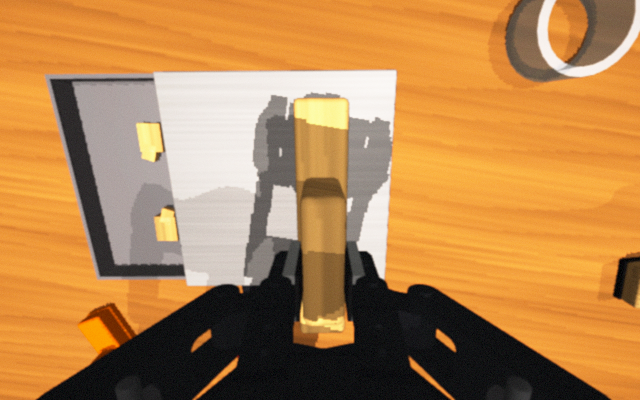

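Both chips lie flat on the tray floor, at crop positions (310,497) and (418,409), so step 2 is met. I'll carry the scraper back above where it stood.

>>> apply_moves --pt "-1 3 0 0 0 0.3" --pt "-2.3 7 0 0 0 0.6" --pt "-3.5 11 0 0 0 1" --pt "-4.8 15 0 0 0 1.3" --pt "-6 19 0 0 0 1.6" --pt "-7 22 0 0 0 1.8" --pt "-7.4 23.3 0 0 0 1.8" --pt "-7.4 23.4 0 0 0 1.8" --pt "-7.4 23.4 0 0 0 1.8" --pt "-7.4 23.4 0 0 0 1.8"

```text
t: 12.8
tool_pos: [0.5415, -0.198, 0.1656]
tool_rot: [-3.141, -0.008, -0.001]
contact_force: [0.2, -0.2, -1.3]
opening: 0.0204
```

Run:
```python
from station import ctrl
from h import *
row(ctrl,(.541,-.1997,.0373),0)
```

```text
row [-0.06  0.18 12.83] [-0.011 -0.007  0.057] t 12.8 pos [ 0.5415 -0.198   0.1656] open 0.0204 F [ 0.2 -0.2 -1.3]
```

>>> apply_moves --pt "0 0.1 3 0 0 0" --pt "0 0.2 6 0 0 0" --pt "0 0.2 9 0 0 0" --pt "0 0.2 11 0 0 0" --pt "0 0.2 12 0 0 0" --pt "0 0.2 12.5 0 0 0" --pt "0 0.2 12.7 0 0 0" --pt "0 0.2 12.8 0 0 0" --pt "0 0.2 12.8 0 0 0" --pt "0 0.2 12.8 0 0 0"

```text
t: 13.8
tool_pos: [0.5423, -0.2003, 0.0386]
tool_rot: [-3.141, -0.008, -0.003]
contact_force: [-0.2, 0.7, -1.8]
opening: 0.0198
```

Run:
```python
from station import ctrl
from h import *
w=ctrl.get_image("scene"); cv2.imwrite("pics/s9.png",cv2.resize(w["color"][130:260,180:330],(0,0),fx=4,fy=4))
row(ctrl,(.541,-.1997,.0373),0)
```

```text
row [-0.11 -0.05  0.12] [-0.003 -0.021  0.056] t 13.85 pos [ 0.5421 -0.2002  0.0385] open 0.0202 F [ 0.  -1.  -1.5]
```

View pics/s9.png

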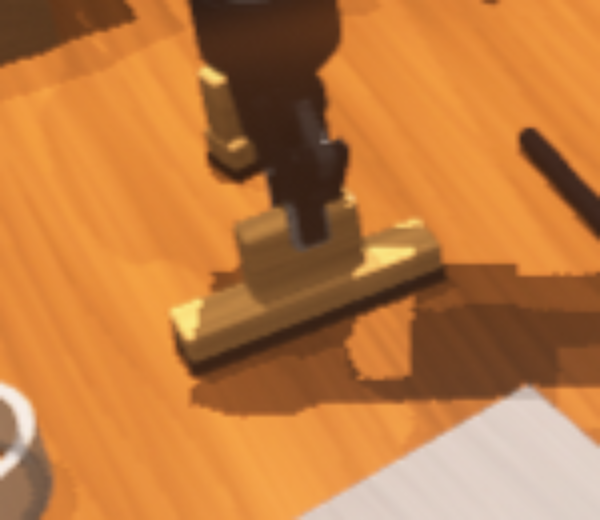

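The scraper is about 1 mm above the desk and no contact shows yet. I'll lower it the last bit.

>>> apply_moves --pt "0 0 0.1 0 0 0" --pt "0 0 0.15 0 0 0" --pt "0 0 0.2 0 0 0" --pt "0 0 0.2 0 0 0" --pt "0 0 0.2 0 0 0"

```text
t: 14.35
tool_pos: [0.5423, -0.2004, 0.0373]
tool_rot: [-3.142, -0.008, -0.003]
contact_force: [-3.2, 1.2, 5.4]
opening: 0.0203
```

The force has changed to +5 N, so the scraper is touching the desk. I'll open.

>>> apply_moves --pt "0 0 0 0 0 0" --pt "0 0 0 0 0 0" --pt "0 0 0 0 0 0" --pt "0 0 0 0 0 0" --pt "0 0 0 0 0 0" --pt "0 0 0 0 0 0" --pt "0 0 0 0 0 0" --pt "0 0 0 0 0 0" --grip 0

```text
t: 15.15
tool_pos: [0.5423, -0.2004, 0.0373]
tool_rot: [-3.142, -0.008, -0.003]
contact_force: [-0.6, 0.3, 0.0]
opening: 0.0854
```

>>> apply_moves --pt "0 0 -2 0 0 0" --pt "0 0 -5 0 0 0" --pt "0 0 -9 0 0 0" --pt "0 0 -13 0 0 0" --pt "0 0 -17 0 0 0" --pt "0 0 -18 0 0 0" --pt "0 0 -18 0 0 0" --pt "0 0 -18 0 0 0" --pt "0 0 -18 0 0 0" --pt "0 0 -18 0 0 0"

```text
t: 16.15
tool_pos: [0.541, -0.1999, 0.2147]
tool_rot: [-3.14, -0.008, 0.002]
contact_force: [0.7, 0.6, 0.2]
opening: 0.0854
```

Run:
```python
from station import ctrl
from h import *
s=ctrl.get_image("scene"); cv2.imwrite("pics/s10.png",cv2.resize(s["color"][130:400,180:440],(0,0),fx=2.2,fy=2.2))
w=ctrl.get_image("wrist"); cv2.imwrite("pics/w10.png",w["color"])
row(ctrl,(.541,-.1997,.0373),0)
print(proj(w,[(.621,-.182,.028),(.621,-.216,.028),(.461,-.182,.028),(.461,-.216,.028)]).round(1).tolist())
c=np.array([.570,.088]);a=np.radians(9.2)
m=cv2.inRange(cv2.cvtColor(s["color"],cv2.COLOR_BGR2HSV),(15,70,120),(35,255,255));m[:300]=0;m[:,:310]=0;m[:,400:]=0;
cs,_=cv2.findContours(m,cv2.RETR_EXTERNAL,cv2.CHAIN_APPROX_NONE)
for k in cs:
    if cv2.contourArea(k)>60:
        p=ray(s,k.reshape(-1,2).mean(0),.010)[0][:2]-c
        print("chip px",k.reshape(-1,2).mean(0),"scale xy",p[0]*np.cos(a)+p[1]*np.sin(a),-p[0]*np.sin(a)+p[1]*np.cos(a))
```

```text
row [-0.03 -0.02 17.84] [-0.014  0.003  0.056] t 16.25 pos [ 0.5414 -0.2001  0.2157] open 0.0855 F [-1.2 -0.7  0.4]
[[307.2, 106.4], [337.1, 106.6], [308.5, 236.4], [334.8, 236.6]]
chip px [395.77358491 385.94339623] scale xy -0.010198872443425537 0.24161282700327458
chip px [329.15789474 359.42105263] scale xy 0.04440902618875819 0.13658742891894438
chip px [369.41176471 327.21568627] scale xy -0.050864641241087735 0.1337925808962388
```

View pics/s10.png

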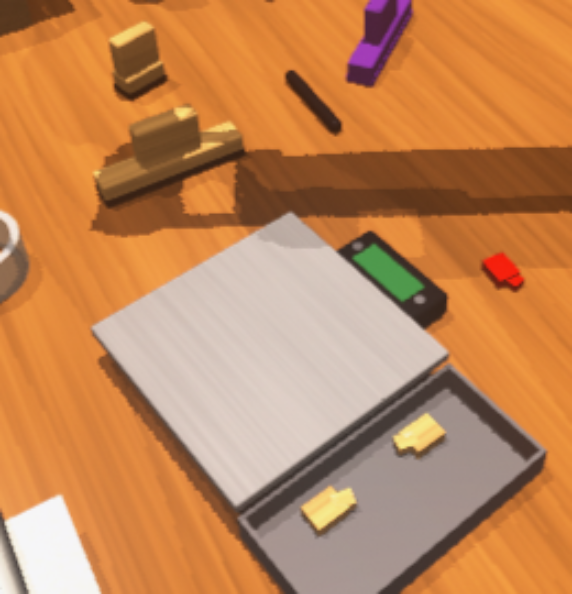

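View pics/w10.png

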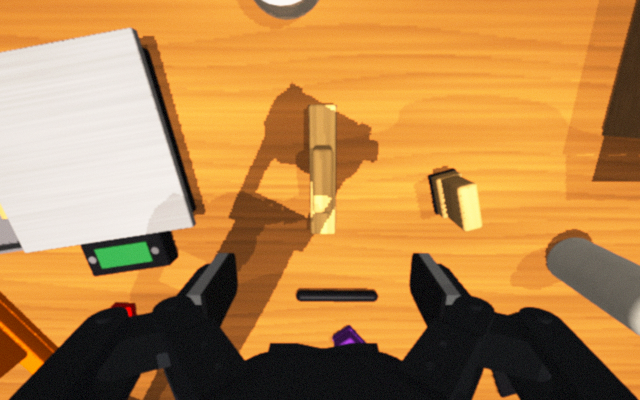

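The scraper stands upright where it was, at wrist (322,168). Both chips are in the tray at scale coordinates (44,137) and (-51,134) mm, and the gripper is clear. The third contour, at (396,386), is bare desk outside the tray. I'll hand in.

```bash
python3 -c "
from station import ctrl
print(ctrl.finish_job())"
```

```text
the job is handed in; nothing more can be done
None
```

I gripped the broad scraper and wiped both chips off the plate into the tray in one sweep about 3 mm above the steel. Then I stood it back at its starting place, let go, and handed the job in at about 16 s; no verdict was reported.

My last checks showed:
- **Chips:** both lie flat in the tray, at scale x, y of about (44, 137) and (-51, 134) mm.
- **Scraper:** it stands upright and free, within a few mm of where it started.
- **Gripper:** open, about 0.18 m above the grasp height and touching nothing.

None of these checks failed. Two measurements disagreed earlier: the scene and top views differed by about 5 mm on the plate's position and about 13 mm on the grip's. A wrist-camera look settled the grip position before I grasped it. For the plate I used a value between the two, and the wrist view then showed the scraper lined up with it.

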